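Close the front rail of a stone-casting frame

ROBOT

A 7-joint arm with a two-finger parallel gripper is mounted at the origin on the work surface. World frame = base frame: x ahead of the robot, y to its left, z up, the work surface at z = 0. Lengths are in m, angles in rad, forces in N, time in s.
With the tool pointing down it reaches from about 0.4 to 0.85 m from the base axis. Payload 10.4 kg.
Tool frame: the origin (TCP) lies on the centre line of the jaws, within the pads' length; the fingertips stand 11 mm ahead of it and the grasp point (between the pads) lies 8 mm behind it (tip_reach is the distance from the TCP to the fingertips, in m); z points along the fingers, y is the line along which they close (so a half turn about z gives the same grasp; the last joint's range is limited). The gripper opens to 85 mm and grips with 20 to 120 N. Pads are 22 mm wide; open, the fingers measure 114 mm over their backs; the gripper's body (76 mm by 85 mm) begins 54 mm behind the grasp point. The pads swing forward as they close: fully open they stand 13 mm farther back than shut.
Start: joints at [1.327, 0.332, -0.065, 1.46, 0.022, 1.35, -0.088], TCP at [0.137, -0.61, 0.21] pointing down, gripper open.
Joint ranges: [-2.6, 2.6], [-0.5, 2.12], [-1.47, 1.34], [0.16, 2.42], [-1.27, 4.41], [0.06, 2.06], [-2.6, 2.6]. Speed limits (rad/s): [2.22, 2.22, 2.79, 2.79, 3.14, 3.14, 3.14].

INTERFACE

Orientations are given as a unit quaternion [x, y, z, w].
In Python, from workcell import get_obs, camera, hand_in, tip_reach gives the robot as it stands. The module is installed in compiled form; this text tells all that it offers.
- The arm moves only by the tool move_arm, never from a script. Its argument "plan" is a list of rows, each an object with "delta_pos": the shift along the tool's x, y, z in fractions of the full range, 1 being 1 m, a list of three; "turn": the turn, a rotation vector about the tool's x, y, z in shares of pi/2 rad (1.0 is pi/2 rad), a list of three; "fingers": the closure, from 0 (fully open) to 1 (shut). A call has 1 to 12 rows; each row is the pose to reach, as a shift and turn from the pose commanded when the call began, along the tool's axes at that moment; what a row does not reach only later rows make up. A row lasts 1/8 s, in which the tool goes at most 62.5 mm and 10.7 degrees, less where a joint would pass 70% of its speed; a pose out of reach is approached as far as the arm can. A call with a gripper value outside its range is refused whole. The fingers move at their own pace and stop on an object; "force" is the grip in N (left out, the last holds). Time passes only in rows, so rows that repeat a pose let the fingers close. It gives the time, the measured TCP pose, the force, the opening and the grip force at its end, in the units of the state.
- get_obs(): the state, without advancing time (a new reading comes with each control period).
- camera(name): name is "scene" or "top" or "wrist"; returns a dict with "color" (480x640x3 uint8, red, green, blue), "range_z" (480x640 float32, m along the optical axis (not along the pixel's ray), 0 where there is no reading), "fx", "fy", "cx", "cy" (pixels), "k1" (the pictures are not rectified: a ray, as slopes to the right and down, at radius r is drawn at 1 + k1 r^2 times it, then the intrinsics apply), "R" (3x3) and "t" (3): a world point X has camera coordinates R X + t; the wrist camera has in their place "tool_from_camera" (4x4, takes a point from camera to tool coordinates, whose origin is the TCP and whose axes are the flange's). Camera axes: x right, y down, z forward; pixel columns grow to the right and rows downward; lengths in m; the calibration is good to about 2 mm. A picture is of the moment at which its call begins: read the wrist's pose just before it.
- hand_in(): hands the job in; it is judged then, once.
The state is a dict: "clock": time; "joint_pos": joint angles; "joint_velocities": joint speeds; "tau": joint torques, N m; "position": TCP position; "ee_rot": TCP orientation; "ft_force": force on the tool from outside, world axes, zero at the start; "torque": the same for the moment, N m; "grip_width": opening from 0.0 (shut) to 1.0 (fully open); "grasp_force": force on a finger pad.
Only numpy, scipy, OpenCV 4.12 (cv2) and the standard library are available. Lean on these libraries where they do the work, as an engineer would, in place of code of your own. Each camera call takes 0.05 s, during which the arm holds its last target. There are 200 camera calls.

TASK

Close the casting frame with its loose yellow front rail: while the rail still stands open, clear of the latch, press its vee nose snugly onto the corner post, then swing the rail about the post, nose kept tight, until its other end pushes the spring latch back and is caught behind it, fully home and in line. Slide it gently: the frame is held by magnets only and must never be pushed with more than 20 N. Let go of the rail, and leave the can, the mallet and the cast stone strip where they are.

Things in the scene. Friction and masses are not known exactly. Their poses are not given: they have to be found in the camera images.
- rail: loose front rail, yellow bar 30 wide x 32 high, 250 long from its square end (y = -130) to the post seat, lying on the bench, 0.44 to 0.72 kg, slides with friction 0.5 to 0.7. Origin under its middle; +y runs along it to the dark vee nose, +x is the side that faces the mould when closed. Once closed its origin and axes coincide with the frame's
- rail_nose (a point): point of the rail that lies on the post's axis when the nose is seated: rail frame (0, 120, 16) mm. The nose is an open 90 degree vee, 26 wide at its mouth, vertex 11.3 behind this point, tips 1.7 beyond it: it holds sideways only while it is pushed along +y
- rail_grip (a point): middle of the black grab bar on the rail: rail frame (0, -50, 58) mm. Bar 12 thick, 20 high (z 48 to 68), 100 long along the rail, on a leg at each end (8 thick, 46 either side of the middle), 16 free under it
- frame: steel casting frame fixed on the bench around a white rubber mould (32 high, front wall at x = 25). Origin on the bench at the middle of the closed rail; +x into the frame, +y along the closed rail to the post. Right side bar (y -106 to -130, 32 high): its front end at x = 15 is the stop that the rail's inner face meets when home. Left side bar is 36 high and starts at x = 22
- post (a point): axis of the fixed corner post, frame (0, 120, 16) mm: round, 16 diameter. A strap at z 36 to 42 (30 wide, x -15 to 51) lies over it, so the nose goes in underneath by sliding along the bench, never from above
- latch (a joint): bevelled brass spring bolt in the green housing: 0 = out, grows as pushed back (m), to 0.014. Out, its tip reaches frame y = -124; it spans x -40.5 to -16.5, bevel facing -x. The rail's end meets it about 0.21 rad before home, pushes it back about 6 mm against 2 to 3 N of spring, and it springs out behind the rail's outer face (1.5 mm play) when the rail is home
- latch_housing (a point): middle of the inner face of the green latch housing at the frame's right front corner, at its top: frame (-9.5, -132.5, 34) mm; the face spans x -43 to 24. The closing rail's end passes this face with 2 mm to spare, and only while the nose is tight on the post; else it fouls the housing
- release_can: bystander: standing can, 58 diameter, 120 high, origin under its centre
- mallet: bystander: lying rubber mallet, 240 long along its x, origin under its middle
- cast_strip: bystander: grey cast stone strip, 48 x 140 x 22, origin under its centre

How it is judged:
On the way, in this order (a step that is already met when the one before it is completed fails the run):
1. the nose is seated on the post (within 2 mm) and pressed on it (over 2 N) while the rail still stands open by more than 0.22 rad (horizontal distance between rail_nose and post below 0.002 m and angle between the y axis of rail and the y axis of frame, either way round above 0.22 rad and contact force between rail and frame above 2 N), for 0.2 s.
2. the rail's end has pushed the latch back by 4 mm, with the nose still on the post (within 2 mm) (horizontal distance between rail_nose and post below 0.002 m and angle between the y axis of rail and the y axis of frame, either way round below 0.22 rad and value of joint latch above 0.004 m), for 0.05 s.
At the end, for the whole second after the job is handed in: the rail lies flat on the bench, at rest, in line with the frame (within 0.015 rad), its nose on the post (within 2 mm) and the latch bolt sprung out behind it (joint below 2.5 mm) (horizontal distance between rail_nose and post below 0.002 m and angle between the y axis of rail and the y axis of frame, either way round below 0.015 rad and value of joint latch below 0.0025 m and angle between rail's own z axis and vertical below 0.04 rad and height (world z) of rail below 0.004 m and linear speed of rail below 0.01 m/s); the robot touches nothing.
It fails at once if the frame, its post or its latch is pushed with more than 20 N (contact force between frame and anything else above 20 N).
It fails at once if the release can is moved by more than 20 mm (distance of release_can from where it was at the start of the episode above 0.02 m).
It fails at once if the mallet is moved by more than 20 mm (distance of mallet from where it was at the start of the episode above 0.02 m).
It fails at once if the cast strip is moved by more than 20 mm (distance of cast_strip from where it was at the start of the episode above 0.02 m).
It also fails if it takes over 58 s, if anything falls off the work surface, if the arm or the gripper's body presses on something with over 40 N, if the wrist force passes 120 N, or if a joint passes its speed limit or range.

## Working session

There is one attempt and no reset: what is moved stays moved. The work goes in short steps, Python scripts to look and compute and a tool call to move; the robot and the scene stay as the last step left them, time stands still between calls to the robot, and variables do not carry over. Pictures are saved under pics/ and viewed, at most 10 in all, crops included, and the job is handed in when it is done.

Besides the shell and the picture viewer there is one more tool, called after ">>>" as name([rows], argument=value, ...), one row to a line, values as JSON. move_arm: Moves the arm, as the interface text tells. Its arguments: {"type":"object","properties":{"plan":{"type":"array","items":{"type":"object","properties":{"delta_pos":{"type":"array","items":{"type":"number"}},"turn":{"type":"array","items":{"type":"number"}},"fingers":{"type":"number"}}}},"force":{"type":"number"}},"required":["plan"]}

```bash
mkdir -p pics
cat > h.py <<'E'
import numpy as np, cv2
from workcell import get_obs, camera, hand_in, tip_reach
from scipy.spatial.transform import Rotation as Ro
def save(n,c): cv2.imwrite('pics/'+n,c['color'][:,:,::-1])
def cloud(c):
    h,w=c['range_z'].shape
    u,v=np.meshgrid(np.arange(w,dtype=float),np.arange(h,dtype=float))
    return pix(c,u,v,c['range_z'])
def slopes(c,u,v):
    x=(np.asarray(u,float)-c['cx'])/c['fx'];y=(np.asarray(v,float)-c['cy'])/c['fy']
    a,b=x,y
    for _ in range(8):
        s=1+c['k1']*(a*a+b*b);a,b=x/s,y/s
    return a,b
def toworld(c,P):
    if 'R' in c: return (P-np.array(c['t']))@np.array(c['R'])
    T=np.array(c['tool_from_camera']);o=c['obs']
    return Ro.from_quat(o['ee_rot']).apply((P@T[:3,:3].T+T[:3,3]).reshape(-1,3)).reshape(P.shape)+np.array(o['position'])
def pix(c,u,v,z):
    a,b=slopes(c,u,v);return toworld(c,np.stack([a*z,b*z,z*np.ones_like(a)],-1))
def plane(c,u,v,h):
    A=pix(c,u,v,np.full(np.shape(u),.1));B=pix(c,u,v,np.full(np.shape(u),1.))
    t=(h-A[...,2])/(B[...,2]-A[...,2]);return A+t[...,None]*(B-A)
def cam(n):
    o=get_obs();c=camera(n);c['obs']=o;return c
E
python3 - <<'E'
from h import *
import pickle
for n in ['scene','top','wrist']:
    c=cam(n);save(n+'0.png',c);pickle.dump(c,open(n+'0.pkl','wb'))
    print(n,c['fx'],c['k1'],c.get('t'))
print(get_obs(),tip_reach if not callable(tip_reach) else tip_reach())
E
```

```text
scene 558.3720855584907 0.051588677949141674 [ 0.01720085 -0.46916735  1.34114817]
top 467.06884394572586 -0.019729217449874277 [0.02989954 0.59174685 0.991311  ]
wrist 368.4688596263904 -0.059460609436304664 None
{'clock': 0.15, 'joint_pos': array([ 1.32738309,  0.3327459 , -0.06471564,  1.46074745,  0.02161428,
        1.34989695, -0.08847673]), 'joint_velocities': array([-2.36294890e-03, -3.56421642e-04, -1.72718933e-03, -3.27461683e-03,
        8.21380838e-05,  4.31922888e-04,  6.77492819e-04]), 'tau': array([ 1.06917079e-03, -6.25831747e+01,  4.90193465e-02, -3.91854179e+01,
        1.61675003e-02,  7.51680171e-03,  6.27472900e-05]), 'position': array([ 0.13682546, -0.60952377,  0.20918721]), 'ee_rot': array([ 9.93908026e-01,  1.10211304e-01, -8.83060439e-05, -5.43705216e-04]), 'ft_force': array([-0.71203521,  0.14227265, -0.98513414]), 'torque': array([0.01191943, 0.02719398, 0.04066575]), 'grasp_force': 0.0, 'grip_width': 0.9965934071437569} 0.011
```

View pics/top0.png

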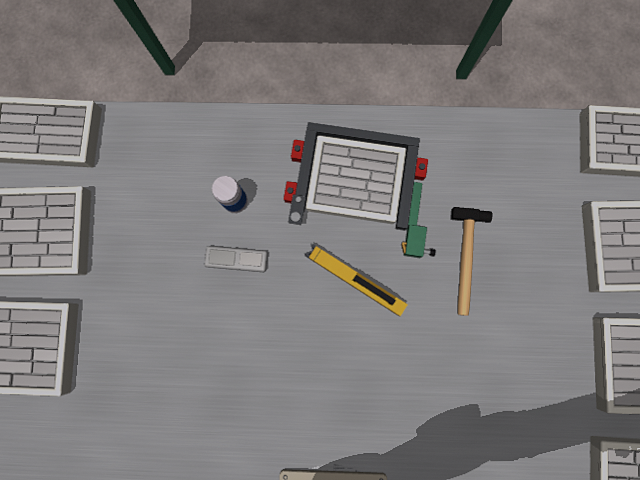

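View pics/scene0.png

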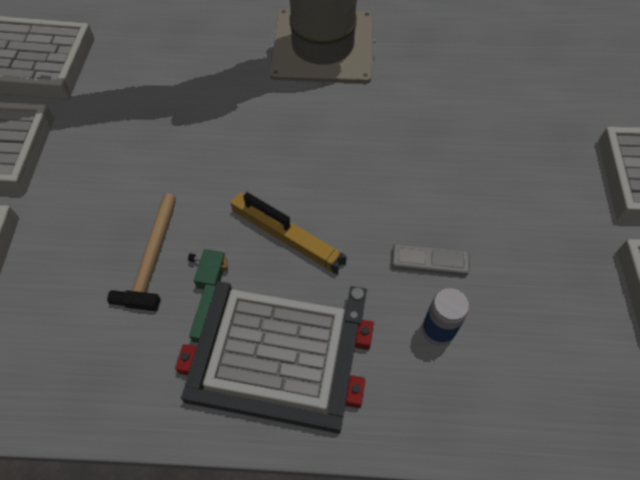

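The top view shows the rail (yellow, centre ~(358,280), nose ~(310,250)). The post strap is at ~(296,210), the green latch housing at ~(417,240), the can at (230,193), the strip at (236,258) and the mallet at (467,260).

```bash
cat >> h.py <<'E'
def comps(m,minA=30):
    cs,_=cv2.findContours(m.astype(np.uint8),cv2.RETR_EXTERNAL,cv2.CHAIN_APPROX_NONE)
    return sorted([k[:,0,:] for k in cs if cv2.contourArea(k)>minA],key=lambda k:-len(k))
def rect(c,k,h):
    P=plane(c,k[:,0],k[:,1],h)[:,:2].astype(np.float32)*1000
    r=cv2.minAreaRect(P);return r,cv2.boxPoints(r)
E
python3 - <<'E'
from h import *
import pickle
for n in ['top','scene']:
    c=pickle.load(open(n+'0.pkl','rb'));hsv=cv2.cvtColor(c['color'],cv2.COLOR_RGB2HSV);W=cloud(c)
    H,S,V=[hsv[...,i].astype(int) for i in range(3)]
    roi=np.zeros(H.shape,bool)
    if n=='top': roi[110:330,280:440]=1
    else: roi[180:430,170:375]=1
    for nm,m,h in [('yellow',(H>18)&(H<32)&(S>140)&(V>60),.032),('green',(H>50)&(H<85)&(S>90),.034),('white',(S<25)&(V>(190 if n=='top' else 100)),.032)]:
        for k in comps(m&roi)[:2]:
            r,b=rect(c,k,h);z=W[k[:,1],k[:,0],2]
            print(n,nm,len(k),'px',k.mean(0).round(),'rect',np.round(r[0]),np.round(r[1],1),round(r[2],1),'z',np.median(z).round(4));print(b.round().tolist())
c=pickle.load(open('top0.pkl','rb'))
im=cv2.resize(c['color'][110:320,280:440],None,fx=3.6,fy=2.8*3.6/2.8*.79,interpolation=cv2.INTER_CUBIC)[:,:,::-1]
cv2.imwrite('pics/topz.png',im);print(im.shape)
W=cloud(c)
for p in [(295,216),(298,200),(417,240),(360,180),(375,290),(404,245)]:print(p,W[p[1],p[0]].round(4))
E
```

```text
top yellow 203 px [358. 281.] rect [527. -43.] [237.6  31. ] 58.6 z 0.0305
[[452.0, -136.0], [478.0, -152.0], [602.0, 50.0], [576.0, 66.0]]
top green 177 px [415. 221.] rect [ 666. -176.] [ 41.2 166.8] 82.3 z 0.0302
[[581.0, -185.0], [746.0, -208.0], [752.0, -167.0], [587.0, -145.0]]
top white 316 px [356. 178.] rect [760. -37.] [200.1 170.5] 82.5 z 0.0313
[[662.0, -125.0], [831.0, -147.0], [857.0, 51.0], [688.0, 74.0]]
scene yellow 236 px [284. 229.] rect [528. -44.] [235.5  31.4] 58.7 z 0.0319
[[453.0, -137.0], [480.0, -153.0], [602.0, 48.0], [576.0, 64.0]]
scene green 345 px [207. 288.] rect [ 671. -174.] [ 41.  165.7] 83.6 z 0.0322
[[587.0, -185.0], [751.0, -203.0], [756.0, -163.0], [591.0, -144.0]]
scene white 425 px [276. 348.] rect [758. -36.] [203.  174.8] 82.5 z 0.0303
[[658.0, -126.0], [832.0, -148.0], [858.0, 53.0], [685.0, 76.0]]
scene white 21 px [358. 293.] rect [657.  98.] [ 9.6 12.5] 3.3 z 0.0489
[[651.0, 104.0], [652.0, 92.0], [662.0, 92.0], [661.0, 105.0]]
(597, 576, 3)
(295, 216) [0.6646 0.0969 0.0482]
(298, 200) [0.7012 0.0915 0.0468]
(417, 240) [ 0.6199 -0.1746  0.0302]
(360, 180) [ 0.7553 -0.0465  0.0267]
(375, 290) [ 0.5051 -0.0789  0.0693]
(404, 245) [ 0.6118 -0.1499  0.0046]
```

View pics/topz.png

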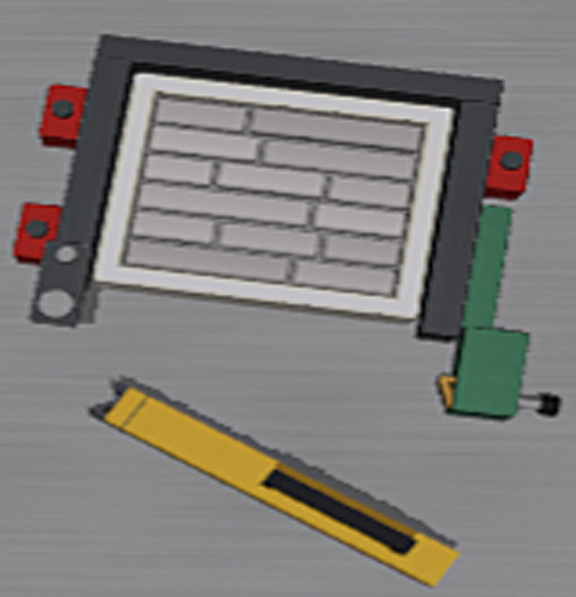

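The enlarged view confirms it: the nose vee is at the upper left of the rail, the grab bar at the lower right, and the post under the strap's front disc. Next I work out the first move to a hover pose.

```bash
cat >> h.py <<'E'
def delta(tgt,yaw,pos=None,q=None):
    """tool-frame shift & turn to a down-pointing pose with tool x at world angle yaw(rad)"""
    o=get_obs();p=np.array(o['position'] if pos is None else pos);R=Ro.from_quat(o['ee_rot'] if q is None else q)
    c,s=np.cos(yaw),np.sin(yaw);T=Ro.from_matrix(np.array([[c,s,0],[s,-c,0],[0,0,-1]]))
    return R.inv().apply(np.array(tgt)-p).round(4),(R.inv()*T).as_rotvec().round(4)
E
python3 - <<'E'
from h import *
print(delta([.53,-.05,.30],np.radians(58.5)))
import pickle;print(np.round(pickle.load(open('wrist0.pkl','rb'))['tool_from_camera'],3))
E
```

```text
(array([ 0.5062, -0.4599, -0.0903]), array([-1.100e-03, -4.000e-04, -8.001e-01]))
[[-0.001 -0.945 -0.326  0.084]
 [ 1.    -0.001 -0.    -0.   ]
 [ 0.    -0.326  0.945 -0.164]
 [ 0.     0.     0.     1.   ]]
```

The rows are not in the units I measure in: turns go in shares of pi/2 rad. I convert before sending: -0.8 rad / 1.5708 = -0.5093.

>>> move_arm([
  {"delta_pos":[0.506,-0.46,-0.09],"turn":[-0.0007,-0.0003,-0.5093],"fingers":0},
  {"delta_pos":[0.506,-0.46,-0.09],"turn":[-0.0007,-0.0003,-0.5093],"fingers":0},
  {"delta_pos":[0.506,-0.46,-0.09],"turn":[-0.0007,-0.0003,-0.5093],"fingers":0},
  {"delta_pos":[0.506,-0.46,-0.09],"turn":[-0.0007,-0.0003,-0.5093],"fingers":0},
  {"delta_pos":[0.506,-0.46,-0.09],"turn":[-0.0007,-0.0003,-0.5093],"fingers":0},
  {"delta_pos":[0.506,-0.46,-0.09],"turn":[-0.0007,-0.0003,-0.5093],"fingers":0},
  {"delta_pos":[0.506,-0.46,-0.09],"turn":[-0.0007,-0.0003,-0.5093],"fingers":0},
  {"delta_pos":[0.506,-0.46,-0.09],"turn":[-0.0007,-0.0003,-0.5093],"fingers":0},
  {"delta_pos":[0.506,-0.46,-0.09],"turn":[-0.0007,-0.0003,-0.5093],"fingers":0},
  {"delta_pos":[0.506,-0.46,-0.09],"turn":[-0.0007,-0.0003,-0.5093],"fingers":0},
  {"delta_pos":[0.506,-0.46,-0.09],"turn":[-0.0007,-0.0003,-0.5093],"fingers":0},
  {"delta_pos":[0.506,-0.46,-0.09],"turn":[-0.0007,-0.0003,-0.5093],"fingers":0},
])

```text
clock: 1.65
position: [0.5313, -0.045, 0.3]
ee_rot: [0.871, 0.492, 0.001, -0.0]
ft_force: [-0.5, -0.9, -0.4]
grip_width: 1.0
grasp_force: 0.0
```

Run:
```python
from h import *
import pickle
c=cam('wrist');save('w1.png',c);pickle.dump(c,open('w1.pkl','wb'))
o=c['obs'];print(o['position'],o['joint_velocities'].round(3),o['joint_pos'].round(2))
hsv=cv2.cvtColor(c['color'],cv2.COLOR_RGB2HSV);W=cloud(c)
H,S,V=[hsv[...,i].astype(int) for i in range(3)]
for nm,m,h in [('yellow',(H>18)&(H<32)&(S>140)&(V>60),.032),('green',(H>50)&(H<85)&(S>90),.034),('white',(S<25)&(V>180),.032)]:
    for k in comps(m,60)[:2]:
        r,b=rect(c,k,h);z=W[k[:,1],k[:,0],2]
        print(nm,len(k),'px',k.mean(0).round(),'rect',np.round(r[0]),np.round(r[1],1),round(r[2],1),'z',np.median(z).round(4));print(b.round().tolist())
```

```text
[ 0.53132121 -0.04495476  0.2999929 ] [ 0.026 -0.003  0.065  0.014  0.017  0.011  0.025] [ 0.67  0.16 -0.75  1.52  0.11  1.5  -0.62]
yellow 443 px [314. 176.] rect [526. -45.] [237.7  30.5] 58.6 z 0.0319
[[451.0, -138.0], [477.0, -154.0], [601.0, 49.0], [575.0, 65.0]]
yellow 109 px [466. 302.] rect [ 619. -284.] [12.1 56.4] 89.4 z 0.0244
[[591.0, -290.0], [647.0, -290.0], [647.0, -278.0], [591.0, -278.0]]
green 322 px [460. 215.] rect [ 666. -173.] [ 49.6 165.4] 82.6 z 0.0301
[[581.0, -187.0], [745.0, -208.0], [751.0, -159.0], [587.0, -138.0]]
white 405 px [554.  89.] rect [795. -68.] [149.8  91.5] 82.0 z 0.032
[[739.0, -136.0], [830.0, -148.0], [851.0, -0.0], [760.0, 13.0]]
white 393 px [418.  69.] rect [683.  -8.] [169.2  58.7] 65.8 z 0.0319
[[621.0, -73.0], [675.0, -97.0], [744.0, 57.0], [691.0, 81.0]]
```

View pics/w1.png

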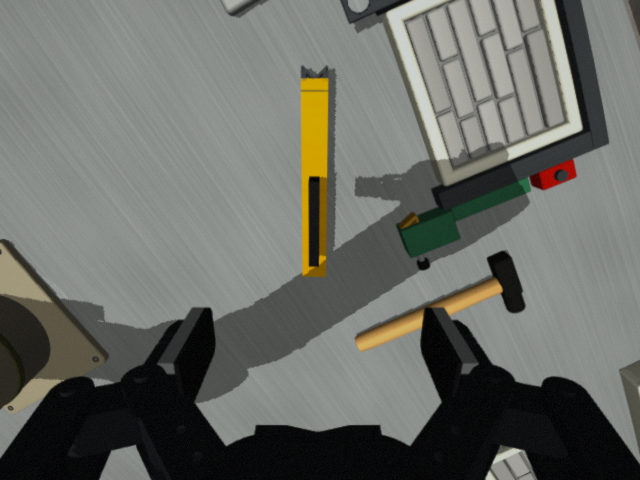

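The wrist view shows the rail upright in the picture, with the bar at (314,220), the nose at (315,72) and the post strap at the top edge ~(358,5). The three views agree to about 2 mm.

Run:
```python
from h import *
print(delta([.507,-.0765,.052],np.radians(58.6)))
```

```text
(array([-0.0369, -0.0051,  0.2476]), array([ 0.    , -0.0002,  0.0025]))
```

>>> move_arm([
  {"delta_pos":[-0.037,-0.005,0.05],"turn":[0,0,0],"fingers":0.3},
  {"delta_pos":[-0.037,-0.005,0.1],"turn":[0,0,0],"fingers":0.3},
  {"delta_pos":[-0.037,-0.005,0.15],"turn":[0,0,0],"fingers":0.3},
  {"delta_pos":[-0.037,-0.005,0.18],"turn":[0,0,0],"fingers":0.3},
  {"delta_pos":[-0.037,-0.005,0.18],"turn":[0,0,0],"fingers":0.3},
], force=30)

```text
clock: 2.33
position: [0.5042, -0.0806, 0.1179]
ee_rot: [0.873, 0.488, -0.002, -0.001]
ft_force: [0.4, -0.1, 1.7]
grip_width: 0.697
grasp_force: 0.0
```

Run:
```python
from h import *
c=cam('wrist');save('w2.png',c)
print(delta([.507,-.0765,.052],np.radians(58.6)))
hsv=cv2.cvtColor(c['color'],cv2.COLOR_RGB2HSV)
H,S,V=[hsv[...,i].astype(int) for i in range(3)]
W=cloud(c);m=(W[...,2]>.060)&(W[...,2]<.075)&(V<70)
P=W[m];R=Ro.from_quat(c['obs']['ee_rot']);T=R.inv().apply(P-c['obs']['position'])
sel=abs(T[:,1])<.02;print(sel.sum(),np.percentile(T[sel],[2,50,98],axis=0).round(4),P[sel].mean(0))
for k in comps((H>18)&(H<32)&(S>140)&(V>60),60)[:1]: print(rect(c,k,.032))
```

```text
(array([ 0.0041, -0.0008,  0.0678]), array([-0.0004,  0.0015, -0.0035]))
2864 [[-0.0437 -0.0055  0.0484]
 [ 0.0103  0.0004  0.0498]
 [ 0.0531  0.0057  0.0512]] [ 0.50835857 -0.07365219  0.06809379]
(((522.4749145507812, -50.624114990234375), (222.98304748535156, 30.34876251220703), 58.57716369628906), array([[ 451.3999  , -137.85347 ],
       [ 477.2978  , -153.6758  ],
       [ 593.5499  ,   36.60524 ],
       [ 567.65204 ,   52.427567]], dtype=float32))
```

View pics/w2.png

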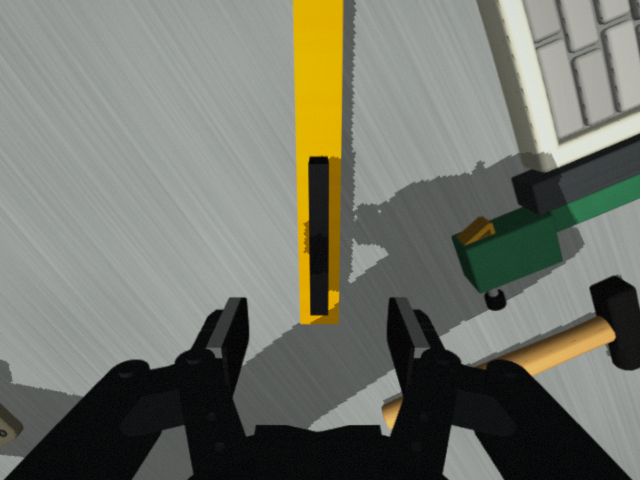

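The bar sits centred between the jaws at (318,235), about 5 mm ahead of the TCP. I'll descend and grip.

>>> move_arm([
  {"delta_pos":[0.0045,0,0.03],"turn":[0,0,0],"fingers":0.4},
  {"delta_pos":[0.0045,0,0.055],"turn":[0,0,0],"fingers":0.4},
  {"delta_pos":[0.0045,0,0.066],"turn":[0,0,0],"fingers":0.4},
  {"delta_pos":[0.0045,0,0.066],"turn":[0,0,0],"fingers":0.7},
  {"delta_pos":[0.0045,0,0.066],"turn":[0,0,0],"fingers":1},
  {"delta_pos":[0.0045,0,0.066],"turn":[0,0,0],"fingers":1},
  {"delta_pos":[0.0045,0,0.066],"turn":[0,0,0],"fingers":1},
  {"delta_pos":[0.0045,0,0.066],"turn":[0,0,0],"fingers":1},
], force=30)

```text
clock: 3.38
position: [0.5088, -0.0756, 0.054]
ee_rot: [0.873, 0.489, -0.0, 0.001]
ft_force: [-0.3, 0.1, -0.1]
grip_width: -0.002
grasp_force: 0.0
```

Run:
```python
from h import *
import pickle
o=get_obs();print(o['position'],Ro.from_quat(o['ee_rot']).as_matrix()[:,0].round(4),o['ft_force'].round(2),o['torque'].round(2))
yaw=lambda q:np.arctan2(*Ro.from_quat(q).as_matrix()[[1,0],0])
print('yaw',np.degrees(yaw(o['ee_rot'])))
for n in ['top','scene']:
    c=cam(n);hsv=cv2.cvtColor(c['color'],cv2.COLOR_RGB2HSV);H,S,V=[hsv[...,i].astype(int) for i in range(3)]
    for k in comps((H>18)&(H<32)&(S>140)&(V>60),60)[:2]: print(rect(c,k,.032)[0])
# post: strap outline at z=.042 : dark strap corner + light disc
for n in ['top0','scene0','w1']:
    c=pickle.load(open(n+'.pkl','rb'));W=cloud(c)
    m=(W[...,2]>.039)&(W[...,2]<.055)&(np.hypot(W[...,0]-.68,W[...,1]-.095)<.06)
    print(n,m.sum(),np.median(W[m][:,2]) if m.any() else '')
    for k in comps(m,20)[:1]:
        print(rect(c,k,.042))
    hsv=cv2.cvtColor(c['color'],cv2.COLOR_RGB2HSV)
    g=c['color'].mean(2)
    for k in comps((g>np.percentile(g[m],75) if m.any() else g>900)&m,5)[:3]:
        print(' disc',plane(c,k[:,0].mean()[None],k[:,1].mean()[None],.042)[0]*1000,len(k))
```

```text
[ 0.50877244 -0.07560142  0.05400932] [ 5.227e-01  8.525e-01 -8.000e-04] [-0.28  0.05 -0.12] [-0.06  0.05 -0.02]
yaw 58.48605623390705
((553.5784912109375, 0.6240921020507812), (135.45755004882812, 30.924264907836914), 58.670326232910156)
((528.6048583984375, -44.838584899902344), (235.51808166503906, 33.03234100341797), 58.67662811279297)
top0 365 0.04235428843067254
(((680.8761596679688, 95.26200866699219), (29.694725036621094, 65.30093383789062), 82.64585876464844), array([[646.59375 ,  84.7161  ],
       [711.35754 ,  76.35746 ],
       [715.15857 , 105.807915],
       [650.3948  , 114.16656 ]], dtype=float32))
 disc [665.66735993  97.3780257   42.        ] 24
 disc [704.60134988  91.94176988  42.        ] 12
scene0 646 0.04307850783185027
(((681.938720703125, 93.53436279296875), (29.769065856933594, 66.75656127929688), 82.29852294921875), array([[646.8668  ,  83.25717 ],
       [713.02124 ,  74.311005],
       [717.0106  , 103.811554],
       [650.8562  , 112.75772 ]], dtype=float32))
 disc [659.35348258  97.46054044  42.        ] 32
 disc [700.12275085  91.66996612  42.        ] 18
w1 727 0.04271217142211586
(((669.5684814453125, 82.09494018554688), (21.58492088317871, 60.173309326171875), 59.48643493652344), array([[638.16876,  88.07341],
       [690.0086 ,  57.52087],
       [700.9682 ,  76.11647],
       [649.12836, 106.66901]], dtype=float32))
 disc [662.78448078  94.13050853  42.        ] 47
```

The gripper shut fully on nothing, so I need a look.

Run:
```python
from h import *
c=cam('wrist');d=cam('scene')
im=np.hstack([c['color'][100:480,160:480],cv2.resize(d['color'][150:300,200:380],(456,380))])
save('w3.png',{'color':im});o=get_obs();print(im.shape,o['grip_width'],o['grasp_force'])
```

```text
(380, 776, 3) -0.0006731550668102375 0.0
```

View pics/w3.png

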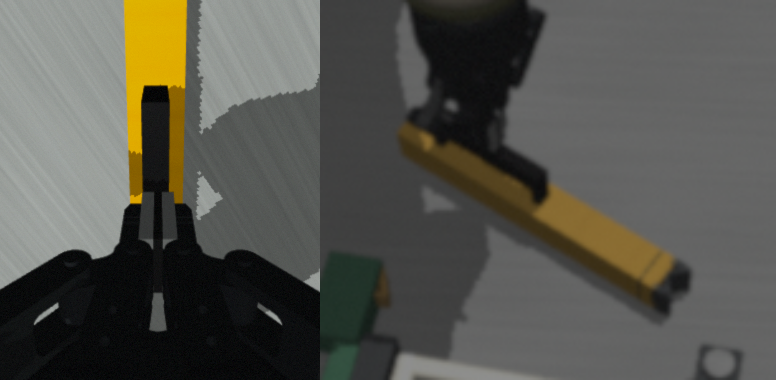

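The pads look nearly shut in front of the bar, so I'll check their real height from the depth image.

Run:
```python
from h import *
c=cam('wrist');W=cloud(c);o=c['obs'];R=Ro.from_quat(o['ee_rot'])
T=R.inv().apply((W-o['position']).reshape(-1,3)).reshape(W.shape)
for v in range(180,420,12):
    print(v,[(u,*(T[v,u]*1000).round().astype(int)) for u in (303,310,318,326,333)],c['color'][v,318])
```

```text
180 [(303, np.int64(49), np.int64(-8), np.int64(22)), (310, np.int64(49), np.int64(-4), np.int64(21)), (318, np.int64(49), np.int64(0), np.int64(22)), (326, np.int64(49), np.int64(4), np.int64(23)), (333, np.int64(49), np.int64(7), np.int64(21))] [224 174   0]
192 [(303, np.int64(47), np.int64(-7), np.int64(4)), (310, np.int64(47), np.int64(-4), np.int64(4)), (318, np.int64(47), np.int64(0), np.int64(5)), (326, np.int64(47), np.int64(3), np.int64(4)), (333, np.int64(43), np.int64(7), np.int64(21))] [2 8 5]
204 [(303, np.int64(46), np.int64(-7), np.int64(-14)), (310, np.int64(46), np.int64(-4), np.int64(-15)), (318, np.int64(46), np.int64(0), np.int64(-15)), (326, np.int64(45), np.int64(3), np.int64(-13)), (333, np.int64(36), np.int64(8), np.int64(22))] [26 25 23]
216 [(303, np.int64(41), np.int64(-7), np.int64(-15)), (310, np.int64(40), np.int64(-4), np.int64(-13)), (318, np.int64(40), np.int64(0), np.int64(-14)), (326, np.int64(40), np.int64(3), np.int64(-14)), (333, np.int64(30), np.int64(8), np.int64(23))] [24 27 26]
228 [(303, np.int64(35), np.int64(-7), np.int64(-15)), (310, np.
[... 3419 characters left out ...]
 np.int64(-69)), (318, np.int64(-9), np.int64(0), np.int64(-59)), (326, np.int64(0), np.int64(2), np.int64(-69)), (333, np.int64(16), np.int64(3), np.int64(-87))] [17 13 17]
396 [(303, np.int64(12), np.int64(-4), np.int64(-87)), (310, np.int64(-4), np.int64(-3), np.int64(-69)), (318, np.int64(-118), np.int64(0), np.int64(53)), (326, np.int64(-4), np.int64(2), np.int64(-70)), (333, np.int64(13), np.int64(3), np.int64(-89))] [90 94 90]
408 [(303, np.int64(8), np.int64(-4), np.int64(-88)), (310, np.int64(-8), np.int64(-3), np.int64(-71)), (318, np.int64(-131), np.int64(0), np.int64(54)), (326, np.int64(-8), np.int64(2), np.int64(-71)), (333, np.int64(10), np.int64(3), np.int64(-89))] [87 90 88]
```

The depth rows show the bar top at tool z = -14 mm and the finger ends at about -24 mm. In reality the fingertips therefore sit ~35 mm farther back than stated, and the fingers closed just above the bar. The open-jaw picture gives the same offset: 212 px for 85 mm puts the tips at about -34 mm. I'll open and go down carefully.

>>> move_arm([
  {"delta_pos":[0,0,0],"turn":[0,0,0],"fingers":0.5},
  {"delta_pos":[0,0,0],"turn":[0,0,0],"fingers":0.5},
  {"delta_pos":[0,0,0],"turn":[0,0,0],"fingers":0.5},
  {"delta_pos":[0,0,0.01],"turn":[0,0,0],"fingers":0.5},
  {"delta_pos":[0,0,0.02],"turn":[0,0,0],"fingers":0.5},
  {"delta_pos":[0,0,0.028],"turn":[0,0,0],"fingers":0.5},
  {"delta_pos":[0,0,0.028],"turn":[0,0,0],"fingers":0.5},
])

```text
clock: 4.5
position: [0.5081, -0.0754, 0.0249]
ee_rot: [0.873, 0.489, -0.001, -0.0]
ft_force: [-0.3, -0.1, 0.1]
grip_width: 0.502
grasp_force: 0.0
```

Run:
```python
from h import *
c=cam('wrist');W=cloud(c);o=c['obs'];R=Ro.from_quat(o['ee_rot'])
T=R.inv().apply((W-o['position']).reshape(-1,3)).reshape(W.shape)
print(o['position'],o['ft_force'].round(2))
m=(abs(T[...,1])<.05)&(abs(T[...,1])>.012)&(T[...,0]<.016)&(T[...,0]>.006)&(T[...,2]<.012)&(T[...,2]>-.07)&(abs(W[...,2]-.032)>.006)
for s in (-1,1):
    q=T[m&(T[...,1]*s>0)]*1000;print(len(q),np.percentile(q,[1,5,50,95,99],axis=0).round(1).tolist())
```

```text
[ 0.5081326  -0.07544445  0.02492401] [-0.34 -0.11  0.05]
2300 [[6.1, -46.9, -69.9], [6.3, -40.6, -69.3], [10.3, -27.2, -53.5], [12.3, -22.0, -31.5], [13.4, -21.9, -28.0]]
2284 [[6.0, 20.7, -69.9], [6.2, 20.9, -69.4], [10.3, 26.2, -53.4], [12.4, 39.6, -31.8], [13.3, 46.5, -27.9]]
```

>>> move_arm([
  {"delta_pos":[0,0,0.005],"turn":[0,0,0],"fingers":0.6},
  {"delta_pos":[0,0,0.009],"turn":[0,0,0],"fingers":0.7},
  {"delta_pos":[0,0,0.009],"turn":[0,0,0],"fingers":0.85},
  {"delta_pos":[0,0,0.009],"turn":[0,0,0],"fingers":1},
  {"delta_pos":[0,0,0.009],"turn":[0,0,0],"fingers":1},
  {"delta_pos":[0,0,0.009],"turn":[0,0,0],"fingers":1},
  {"delta_pos":[0,0,0.009],"turn":[0,0,0],"fingers":1},
], force=40)

```text
clock: 5.42
position: [0.5086, -0.0757, 0.0167]
ee_rot: [0.873, 0.489, -0.0, 0.001]
ft_force: [-0.2, 0.1, -3.5]
grip_width: 0.13
grasp_force: 41.2
```

```bash
cat >> h.py <<'E'
def frm(): # frame estimate: yaw of y axis, post
    return
def rail(n):
    c=cam(n);hsv=cv2.cvtColor(c['color'],cv2.COLOR_RGB2HSV);H,S,V=[hsv[...,i].astype(int) for i in range(3)]
    k=comps((H>18)&(H<32)&(S>140)&(V>60),60);return [rect(c,q,.032) for q in k[:2]]
E
python3 - <<'E'
from h import *
import pickle
o=get_obs();print(o['position'],o['ft_force'].round(2),o['torque'].round(2),np.degrees(np.arctan2(*Ro.from_quat(o['ee_rot']).as_matrix()[[1,0],0])))
for n in ['top','scene']:
    for r in rail(n): print(n,r[0],r[1].round(1).tolist())
for n,h in [('top0',.032),('scene0',.032),('w1',.032)]:
    c=pickle.load(open(n+'.pkl','rb'));W=cloud(c)
    # housing top points: all cloud with z .028-.038 green; inner edge
    hsv=cv2.cvtColor(c['color'],cv2.COLOR_RGB2HSV);H,S,V=[hsv[...,i].astype(int) for i in range(3)]
    P=W[(H>50)&(H<85)&(S>90)&(abs(W[...,2]-.034)<.006)]*1000
    th=-.1305;ex=np.array([np.cos(th),np.sin(th)]);ey=np.array([-np.sin(th),np.cos(th)])
    q=P[:,:2]-[650,-22.3];a=np.c_[q@ex,q@ey]
    f=a[a[:,0]<20];print(n,len(f),'frame housing x,y pct',np.percentile(f,[1,50,99],axis=0).round(1).tolist(),np.median(P[:,2]))
E
```

```text
[ 0.50859349 -0.075662    0.01672416] [-0.2   0.09 -3.52] [0.07 0.1  0.1 ] 58.486877933688774
top ((555.7940063476562, 2.6805648803710938), (129.31097412109375, 30.99556541442871), 58.55058670043945) [[508.79998779296875, -44.400001525878906], [535.2999877929688, -60.599998474121094], [602.7000122070312, 49.79999923706055], [576.2999877929688, 65.9000015258789]]
scene ((547.5684814453125, -16.544326782226562), (167.64105224609375, 35.168888092041016), 59.66736602783203) [[490.1000061035156, -80.0], [520.4000244140625, -97.80000305175781], [605.0999755859375, 46.900001525878906], [574.7000122070312, 64.69999694824219]]
scene ((472.8823547363281, -137.56712341308594), (18.566856384277344, 31.686019897460938), 56.226497650146484) [[454.6000061035156, -136.5], [480.8999938964844, -154.10000610351562], [491.20001220703125, -138.6999969482422], [464.8999938964844, -121.0]]
top0 525 frame housing x,y pct [[-44.8, -170.3], [-12.2, -151.5], [19.3, -131.8]] 31.97381098331732
scene0 390 frame housing x,y pct [[-40.8, -168.2], [-9.3, -150.1], [18.9, -133.4]] 32.812987691438856
w1 1638 frame housing x,y pct [[-44.9, -171.7], [-12.0, -151.1], [19.4, -132.4]] 33.21014343493489
```

The rail is gripped (11 mm opening, 41 N). Tool x runs along the rail, and the nose-to-post offset is about +60.6 mm in x and +43.3 mm in y. I'll slide sideways first, staying 20 mm short.

>>> move_arm([
  {"delta_pos":[0.004,0.005,0],"turn":[0,0,0],"fingers":1},
  {"delta_pos":[0.008,0.013,0],"turn":[0,0,0],"fingers":1},
  {"delta_pos":[0.014,0.021,0],"turn":[0,0,0],"fingers":1},
  {"delta_pos":[0.02,0.029,0],"turn":[0,0,0],"fingers":1},
  {"delta_pos":[0.026,0.036,0],"turn":[0,0,0],"fingers":1},
  {"delta_pos":[0.032,0.04,0],"turn":[0,0,0],"fingers":1},
  {"delta_pos":[0.036,0.0425,0],"turn":[0,0,0],"fingers":1},
  {"delta_pos":[0.039,0.0433,0],"turn":[0,0,0],"fingers":1},
  {"delta_pos":[0.04,0.0433,0],"turn":[0,0,0],"fingers":1},
  {"delta_pos":[0.04,0.0433,0],"turn":[0,0,0],"fingers":1},
])

```text
clock: 6.78
position: [0.5665, -0.064, 0.0169]
ee_rot: [0.873, 0.489, -0.0, 0.001]
ft_force: [0.0, 0.6, -4.4]
grip_width: 0.134
grasp_force: 41.0
```

Run:
```python
from h import *
o=get_obs();R=Ro.from_quat(o['ee_rot']);print(o['position'],R.inv().apply(o['ft_force']).round(2),o['torque'].round(2),np.degrees(np.arctan2(*R.as_matrix()[[1,0],0])))
for r in rail('top'): print(r[0],r[1].round(1).tolist())
c=cam('wrist');t=cam('top')
im=np.hstack([c['color'][0:300,150:500],cv2.resize(t['color'][170:290,270:430],(450,338))[:300]])
save('w4.png',{'color':im})
```

```text
[ 0.56648846 -0.06403655  0.01685847] [ 0.54 -0.29  4.4 ] [-0.03  0.07  0.06] 58.49171878473004
((611.754150390625, 11.802436828613281), (135.61976623535156, 31.88043785095215), 58.58135223388672) [[562.7999877929688, -37.79999923706055], [590.0, -54.400001525878906], [660.7000122070312, 61.400001525878906], [633.5, 78.0]]
```

View pics/w4.png

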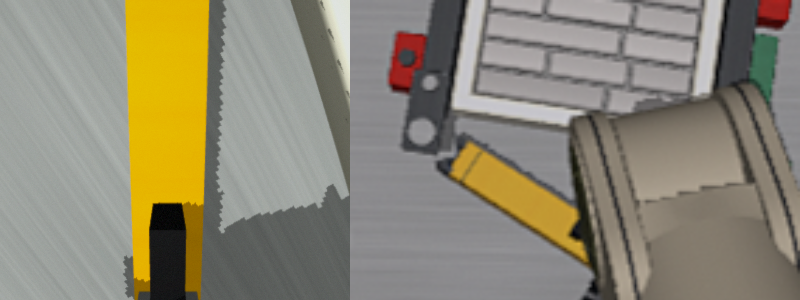

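The nose vee is lined up with the post, at crop pixels (450,165) against the disc at (422,130). It is 20 mm short with 0.4 mm sideways error, so I'll go along the rail.

>>> move_arm([
  {"delta_pos":[0.004,0.0002,0],"turn":[0,0,0],"fingers":1},
  {"delta_pos":[0.008,0.0003,0],"turn":[0,0,0],"fingers":1},
  {"delta_pos":[0.012,0.0004,0],"turn":[0,0,0],"fingers":1},
  {"delta_pos":[0.015,0.0004,0],"turn":[0,0,0],"fingers":1},
  {"delta_pos":[0.017,0.0004,0],"turn":[0,0,0],"fingers":1},
  {"delta_pos":[0.017,0.0004,0],"turn":[0,0,0],"fingers":1},
])

```text
clock: 7.68
position: [0.5759, -0.0496, 0.0168]
ee_rot: [0.872, 0.489, -0.0, 0.001]
ft_force: [1.0, -0.3, -3.8]
grip_width: 0.134
grasp_force: 41.0
```

>>> move_arm([
  {"delta_pos":[0.0005,0,0],"turn":[0,0,0],"fingers":1},
  {"delta_pos":[0.001,0,0],"turn":[0,0,0],"fingers":1},
  {"delta_pos":[0.001,0,0],"turn":[0,0,0],"fingers":1},
])

```text
clock: 8.05
position: [0.5763, -0.0491, 0.0169]
ee_rot: [0.873, 0.488, -0.0, 0.001]
ft_force: [0.6, 0.7, -4.2]
grip_width: 0.133
grasp_force: 41.1
```

>>> move_arm([
  {"delta_pos":[0.0005,0,0],"turn":[0,0,0],"fingers":1},
  {"delta_pos":[0.001,0,0],"turn":[0,0,0],"fingers":1},
  {"delta_pos":[0.001,0,0],"turn":[0,0,0],"fingers":1},
])

```text
clock: 8.43
position: [0.5769, -0.0481, 0.0168]
ee_rot: [0.873, 0.489, -0.0, 0.001]
ft_force: [-0.1, -0.3, -3.1]
grip_width: 0.135
grasp_force: 41.0
```

>>> move_arm([
  {"delta_pos":[0.0005,0,0],"turn":[0,0,0],"fingers":1},
  {"delta_pos":[0.001,0,0],"turn":[0,0,0],"fingers":1},
  {"delta_pos":[0.001,0,0],"turn":[0,0,0],"fingers":1},
])

```text
clock: 8.8
position: [0.5772, -0.0475, 0.0168]
ee_rot: [0.873, 0.488, -0.0, 0.001]
ft_force: [-1.4, -1.3, -3.0]
grip_width: 0.133
grasp_force: 41.2
```

>>> move_arm([
  {"delta_pos":[0.0005,0,0],"turn":[0,0,0],"fingers":1},
  {"delta_pos":[0.0007,0,0],"turn":[0,0,0],"fingers":1},
  {"delta_pos":[0.0007,0,0],"turn":[0,0,0],"fingers":1},
])

```text
clock: 9.18
position: [0.5773, -0.0474, 0.0167]
ee_rot: [0.873, 0.488, -0.001, 0.001]
ft_force: [-2.7, -4.6, -3.8]
grip_width: 0.137
grasp_force: 41.4
```

Contact: 5.4 N straight along the rail. I'll hold briefly and check with the cameras.

>>> move_arm([
  {"delta_pos":[0.0003,0,0],"turn":[0,0,0],"fingers":1},
  {"delta_pos":[0.0003,0,0],"turn":[0,0,0],"fingers":1},
  {"delta_pos":[0.0003,0,0],"turn":[0,0,0],"fingers":1},
])

```text
clock: 9.55
position: [0.5774, -0.0473, 0.0167]
ee_rot: [0.873, 0.488, -0.001, 0.001]
ft_force: [-3.8, -4.4, -3.0]
grip_width: 0.137
grasp_force: 41.4
```

```bash
cat >> h.py <<'E'
def st():
    o=get_obs();R=Ro.from_quat(o['ee_rot']);print(o['position'].round(4),'Ftool',R.inv().apply(o['ft_force']).round(2),'Ttool',R.inv().apply(o['torque']).round(2),'yaw',np.degrees(np.arctan2(*R.as_matrix()[[1,0],0])).round(2))
E
python3 - <<'E'
from h import *
st()
for n in ['top','scene']:
  for r in rail(n): print(r[0],r[1].round(1).tolist())
st()
c=cam('wrist');k=None
hsv=cv2.cvtColor(c['color'],cv2.COLOR_RGB2HSV);H,S,V=[hsv[...,i].astype(int) for i in range(3)]
W=cloud(c);o=c['obs'];R=Ro.from_quat(o['ee_rot']);T=R.inv().apply((W-o['position']).reshape(-1,3)).reshape(W.shape)*1000
m=(V<60)&(abs(W[...,2]-.068)<.004)&(abs(T[...,1])<12);print('bar end tool x',np.percentile(T[m],[1,50,99],axis=0).round(1).tolist())
E
```

```text
[ 0.5774 -0.0473  0.0167] Ftool [-5.74 -0.89  3.04] Ttool [ 0.14 -1.19 -0.18] yaw 58.46
((624.72265625, 32.43059158325195), (124.40676879882812, 32.00992965698242), 58.70011520385742) [[578.7000122070312, -12.399999618530273], [606.0999755859375, -29.0], [670.7000122070312, 77.30000305175781], [643.4000244140625, 93.9000015258789]]
((617.928466796875, 13.4732666015625), (159.54721069335938, 36.09030532836914), 59.948402404785156) [[562.4000244140625, -46.5], [593.5999755859375, -64.5999984741211], [673.5, 73.5], [642.2999877929688, 91.5999984741211]]
((543.00830078125, -105.86613464355469), (26.325244903564453, 32.196144104003906), 63.333030700683594) [[522.7000122070312, -110.4000015258789], [551.5, -124.9000015258789], [563.2999877929688, -101.30000305175781], [534.5, -86.9000015258789]]
[ 0.5774 -0.0474  0.0167] Ftool [-5.94 -0.02  2.61] Ttool [ 0.16 -1.16 -0.19] yaw 58.45
bar end tool x [[-37.4, -9.9, -54.4], [10.8, -0.7, -51.6], [46.6, 9.5, -48.4]]
```

The nose is seated: camera nose (663.5, 96), force purely axial, ~5.8 N. The pivot lies ~166 mm ahead of the TCP along tool x. Now the swing in 0.1 rad arcs, checking the force.

Scaled: -0.1 rad / 1.5708 = -0.0637.

>>> move_arm([
  {"delta_pos":[0,0.0033,0],"turn":[0,0,-0.0127],"fingers":1},
  {"delta_pos":[0.0001,0.0066,0],"turn":[0,0,-0.0255],"fingers":1},
  {"delta_pos":[0.0003,0.01,0],"turn":[0,0,-0.0382],"fingers":1},
  {"delta_pos":[0.0005,0.0133,0],"turn":[0,0,-0.0509],"fingers":1},
  {"delta_pos":[0.0008,0.0166,0],"turn":[0,0,-0.0637],"fingers":1},
  {"delta_pos":[0.0008,0.0166,0],"turn":[0,0,-0.0637],"fingers":1},
])

```text
clock: 10.45
position: [0.5925, -0.0545, 0.0167]
ee_rot: [0.847, 0.532, -0.0, 0.001]
ft_force: [-3.5, -3.4, -3.4]
grip_width: 0.133
grasp_force: 41.4
```

```bash
python3 -c "
from h import *
st()"
```

```text
[ 0.5925 -0.0545  0.0167] Ftool [-4.59 -1.65  3.44] Ttool [ 0.34 -0.95 -0.34] yaw 64.23
```

Scaled: -0.1 rad / 1.5708 = -0.0637.

>>> move_arm([
  {"delta_pos":[0.0004,0.0031,0],"turn":[0,0,-0.0127],"fingers":1},
  {"delta_pos":[0.0005,0.0064,0],"turn":[0,0,-0.0255],"fingers":1},
  {"delta_pos":[0.0007,0.0096,0],"turn":[0,0,-0.0382],"fingers":1},
  {"delta_pos":[0.001,0.0129,0],"turn":[0,0,-0.0509],"fingers":1},
  {"delta_pos":[0.0013,0.0161,0],"turn":[0,0,-0.0637],"fingers":1},
  {"delta_pos":[0.0013,0.0161,0],"turn":[0,0,-0.0637],"fingers":1},
])

```text
clock: 11.2
position: [0.6076, -0.0607, 0.0168]
ee_rot: [0.82, 0.573, -0.0, 0.001]
ft_force: [-3.1, -4.4, -3.3]
grip_width: 0.138
grasp_force: 41.4
```

```bash
python3 -c "
from h import *
st()"
```

```text
[ 0.6076 -0.0607  0.0168] Ftool [-5.17 -1.38  3.3 ] Ttool [ 0.26 -1.09 -0.21] yaw 69.91
```

Scaled: -0.1 rad / 1.5708 = -0.0637.

>>> move_arm([
  {"delta_pos":[0.0004,0.0031,0],"turn":[0,0,-0.0127],"fingers":1},
  {"delta_pos":[0.0006,0.0064,0],"turn":[0,0,-0.0255],"fingers":1},
  {"delta_pos":[0.0008,0.0096,0],"turn":[0,0,-0.0382],"fingers":1},
  {"delta_pos":[0.0011,0.0129,0],"turn":[0,0,-0.0509],"fingers":1},
  {"delta_pos":[0.0014,0.0161,0],"turn":[0,0,-0.0637],"fingers":1},
  {"delta_pos":[0.0014,0.0161,0],"turn":[0,0,-0.0637],"fingers":1},
])

```text
clock: 11.95
position: [0.6233, -0.0654, 0.0169]
ee_rot: [0.79, 0.613, -0.0, 0.001]
ft_force: [-2.1, -5.2, -2.9]
grip_width: 0.133
grasp_force: 41.3
```

```bash
python3 -c "
from h import *
st()
for n in ['top']:
  for r in rail(n): print(r[0],r[1].round(1).tolist())"
```

```text
[ 0.6233 -0.0654  0.0169] Ftool [-5.55 -0.73  2.91] Ttool [ 0.18 -1.22 -0.2 ] yaw 75.61
((641.69873046875, 14.108016967773438), (143.68153381347656, 33.29729080200195), 75.85094451904297) [[608.0, -51.5], [640.2999877929688, -59.599998474121094], [675.4000244140625, 79.69999694824219], [643.0999755859375, 87.80000305175781]]
```

Scaled: -0.08 rad / 1.5708 = -0.0509.

>>> move_arm([
  {"delta_pos":[0.0003,0.0032,0],"turn":[0,0,-0.0127],"fingers":1},
  {"delta_pos":[0.0005,0.0065,0],"turn":[0,0,-0.0255],"fingers":1},
  {"delta_pos":[0.0007,0.0098,0],"turn":[0,0,-0.0382],"fingers":1},
  {"delta_pos":[0.001,0.0131,0],"turn":[0,0,-0.0509],"fingers":1},
  {"delta_pos":[0.001,0.0131,0],"turn":[0,0,-0.0509],"fingers":1},
])

```text
clock: 12.62
position: [0.6363, -0.0682, 0.0169]
ee_rot: [0.765, 0.644, -0.001, 0.001]
ft_force: [-1.3, -6.7, -4.3]
grip_width: 0.134
grasp_force: 41.3
```

```bash
python3 -c "
from h import *
st()
for n in ['top']:
  for r in rail(n): print(r[0],r[1].round(1).tolist())"
```

```text
[ 0.6363 -0.0682  0.0169] Ftool [-6.76 -0.1   4.32] Ttool [ 0.22 -1.41 -0.21] yaw 80.16
((647.9990844726562, 11.53607177734375), (147.33595275878906, 33.394935607910156), 80.4390869140625) [[619.2999877929688, -58.29999923706055], [652.2000122070312, -63.900001525878906], [676.7000122070312, 81.4000015258789], [643.7999877929688, 87.0]]
```

Scaled: -0.036 rad / 1.5708 = -0.0229.

>>> move_arm([
  {"delta_pos":[0,0.0016,0],"turn":[0,0,-0.0064],"fingers":1},
  {"delta_pos":[0.0001,0.0033,0],"turn":[0,0,-0.0127],"fingers":1},
  {"delta_pos":[0.0001,0.0049,0],"turn":[0,0,-0.0191],"fingers":1},
  {"delta_pos":[0.0002,0.0059,0],"turn":[0,0,-0.0229],"fingers":1},
  {"delta_pos":[0.0002,0.0059,0],"turn":[0,0,-0.0229],"fingers":1},
])

```text
clock: 13.3
position: [0.6422, -0.0691, 0.017]
ee_rot: [0.753, 0.657, -0.001, 0.001]
ft_force: [-1.7, -7.4, -2.9]
grip_width: 0.133
grasp_force: 41.4
```

```bash
python3 -c "
from h import *
st()
for n in ['top']:
  for r in rail(n): print(r[0],r[1].round(1).tolist())"
```

```text
[ 0.6422 -0.0691  0.017 ] Ftool [-7.59 -0.64  2.92] Ttool [ 0.28 -1.5  -0.22] yaw 82.22
((650.9657592773438, 9.883430480957031), (146.96360778808594, 33.48241424560547), 82.48784637451172) [[624.7999877929688, -60.79999923706055], [658.0, -65.19999694824219], [677.2000122070312, 80.5], [644.0, 84.9000015258789]]
```

Now small steps onto the stop, watching the side force.

Scaled: -0.008 rad / 1.5708 = -0.0051.

>>> move_arm([
  {"delta_pos":[-0.0002,0.0008,0],"turn":[0,0,-0.0032],"fingers":1},
  {"delta_pos":[-0.0002,0.0013,0],"turn":[0,0,-0.0051],"fingers":1},
  {"delta_pos":[-0.0002,0.0013,0],"turn":[0,0,-0.0051],"fingers":1},
])

```text
clock: 13.72
position: [0.6423, -0.0691, 0.017]
ee_rot: [0.751, 0.66, -0.001, 0.0]
ft_force: [-8.5, -5.3, 1.9]
grip_width: 0.134
grasp_force: 42.1
```

```bash
python3 -c "
from h import *
st()
for n in ['top']:
  for r in rail(n): print(r[0],r[1].round(1).tolist())"
```

```text
[ 0.6423 -0.0691  0.017 ] Ftool [-6.32 -7.73 -1.84] Ttool [ 1.67 -1.39  0.17] yaw 82.66
((651.0324096679688, 9.858833312988281), (146.96669006347656, 33.4599609375), 82.41303253173828) [[624.7000122070312, -60.79999923706055], [657.9000244140625, -65.19999694824219], [677.2999877929688, 80.5], [644.2000122070312, 84.9000015258789]]
```

The rail met the stop: 7.7 N sideways, and the rail direction has stopped changing at 82.4°. I'll look at the latch.

```bash
python3 -c "
from h import *
c=cam('scene');w=cam('wrist')
a=cv2.resize(c['color'][190:330,170:300],(400,430),interpolation=cv2.INTER_CUBIC);b=cv2.resize(w['color'][200:430,300:500],(374,430))
save('l1.png',{'color':np.hstack([a,b])})"
```

```text
(no output)
```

View pics/l1.png

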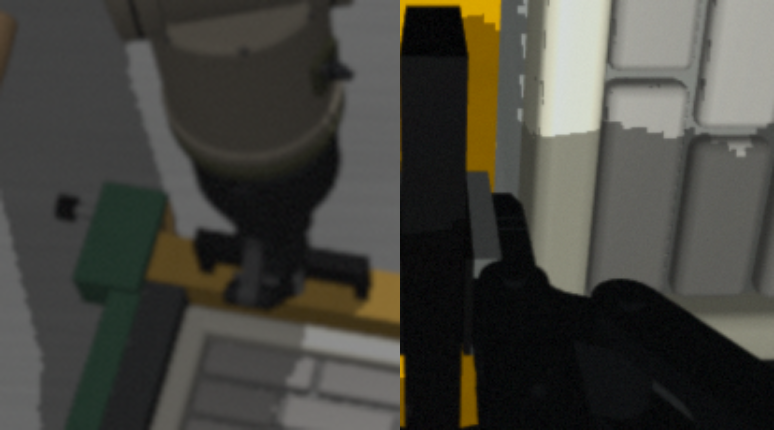

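The scene crop shows the brass bolt sprung out beside the rail's outer face at (172,212), with the rail against the side bar. I'll ease off the preload, then open and lift.

Scaled: 0.003 rad / 1.5708 = 0.0019.

>>> move_arm([
  {"delta_pos":[-0.0002,-0.0006,0],"turn":[0,0,0.0019],"fingers":1},
  {"delta_pos":[-0.0004,-0.001,0],"turn":[0,0,0.0019],"fingers":1},
  {"delta_pos":[-0.0004,-0.001,0],"turn":[0,0,0.0019],"fingers":1},
])

```text
clock: 14.25
position: [0.6422, -0.069, 0.017]
ee_rot: [0.752, 0.659, -0.0, 0.001]
ft_force: [-2.5, -5.7, -4.2]
grip_width: 0.132
grasp_force: 41.3
```

```bash
python3 -c "
from h import *
st()
for n in ['top']:
  for r in rail(n): print(r[0],r[1].round(1).tolist())"
```

```text
[ 0.6422 -0.069   0.017 ] Ftool [-5.94 -1.79  4.18] Ttool [ 0.43 -1.16  0.06] yaw 82.51
((651.134521484375, 10.775428771972656), (148.8094940185547, 33.42103958129883), 82.41582489013672) [[624.7999877929688, -60.79999923706055], [657.9000244140625, -65.19999694824219], [677.5, 82.30000305175781], [644.4000244140625, 86.69999694824219]]
```

>>> move_arm([
  {"delta_pos":[-0.0005,-0.0002,0.0004],"turn":[0,0,0],"fingers":1},
  {"delta_pos":[-0.0005,-0.0002,0.0004],"turn":[0,0,0],"fingers":1},
  {"delta_pos":[-0.0005,-0.0002,0.0004],"turn":[0,0,0],"fingers":0.75},
  {"delta_pos":[-0.0005,-0.0002,0.0004],"turn":[0,0,0],"fingers":0.6},
  {"delta_pos":[-0.0005,-0.0002,0.0004],"turn":[0,0,0],"fingers":0.6},
  {"delta_pos":[-0.0005,-0.0002,0.0004],"turn":[0,0,0],"fingers":0.6},
])

```text
clock: 15.05
position: [0.642, -0.0683, 0.0166]
ee_rot: [0.751, 0.66, -0.0, 0.001]
ft_force: [-0.6, -0.2, -0.1]
grip_width: 0.4
grasp_force: 0.0
```

>>> move_arm([
  {"delta_pos":[0,0,-0.01],"turn":[0,0,0],"fingers":0.6},
  {"delta_pos":[0,0,-0.03],"turn":[0,0,0],"fingers":0.6},
  {"delta_pos":[0,0,-0.06],"turn":[0,0,0],"fingers":0.6},
  {"delta_pos":[0,0,-0.1],"turn":[0,0,0],"fingers":0.6},
  {"delta_pos":[-0.06,-0.06,-0.15],"turn":[0,0,0],"fingers":0.6},
  {"delta_pos":[-0.12,-0.1,-0.17],"turn":[0,0,0],"fingers":0.6},
  {"delta_pos":[-0.17,-0.1,-0.17],"turn":[0,0,0],"fingers":0.6},
  {"delta_pos":[-0.2,-0.1,-0.17],"turn":[0,0,0],"fingers":0.6},
  {"delta_pos":[-0.2,-0.1,-0.17],"turn":[0,0,0],"fingers":0.6},
])

```text
clock: 16.18
position: [0.5151, -0.2596, 0.1884]
ee_rot: [0.754, 0.657, -0.001, 0.002]
ft_force: [-0.1, -0.4, -0.4]
grip_width: 0.402
grasp_force: 0.0
```

Run:
```python
from h import *
for n in ['top','scene']:
  for r in rail(n): print(r[0],r[1].round(1).tolist())
c=cam('top');d=cam('scene');st()
a=cv2.resize(c['color'][180:270,280:440],(640,360),interpolation=cv2.INTER_CUBIC)
b=cv2.resize(d['color'][240:310,170:330],(640,240),interpolation=cv2.INTER_CUBIC)
save('f1.png',{'color':np.vstack([a,b])})
```

```text
((645.3577270507812, -34.56877899169922), (236.37542724609375, 35.34150314331055), 81.998046875) [[611.4000244140625, -149.10000610351562], [646.4000244140625, -154.10000610351562], [679.2999877929688, 80.0], [644.2999877929688, 84.9000015258789]]
((649.5903930664062, -35.84307861328125), (234.78057861328125, 39.20024871826172), 81.51589965820312) [[612.9000244140625, -149.10000610351562], [651.7000122070312, -154.8000030517578], [686.2999877929688, 77.4000015258789], [647.5, 83.19999694824219]]
[ 0.5176 -0.2523  0.1874] Ftool [ 0.29 -0.06 -0.02] Ttool [0.03 0.02 0.01] yaw 82.74
```

View pics/f1.png

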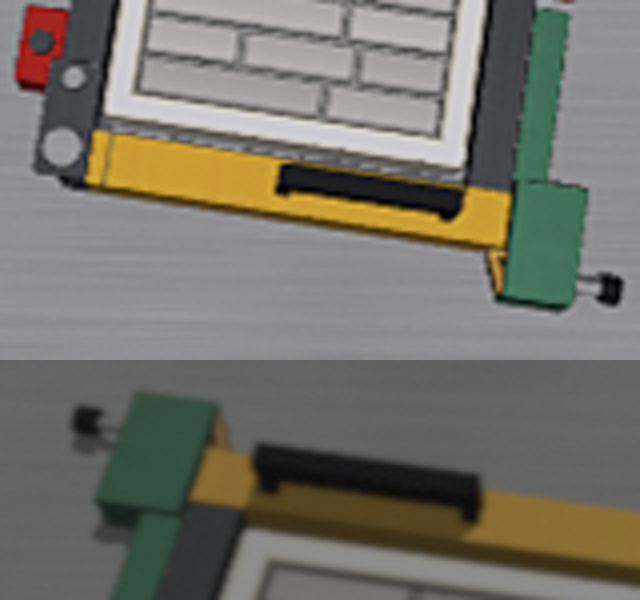

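The final views show the rail in line against the side bar. The bolt is sprung out behind it at (495,270), the nose is under the strap at (75,180), and the gripper is clear. When the jaws opened, the leftover preload pushed the nose toward the post, so it stayed seated. I'm handing in.

```bash
python3 -c "
from h import *
print(hand_in())"
```

```text
the job is handed in; nothing more can be done
None
```

I closed the rail onto its stop with the nose seated and the latch bolt sprung out behind it, released it and handed the job in; the hand-in gave no verdict, and I didn't re-check the can, mallet or strip afterwards, though nothing went near them.

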